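# File the spare case into the sprung row

## Task

Take the spare case from its stand and push it, foot first, into the packed row in the filing rack, directly between the notched case and its neighbour on the spring-plate side, nudging the row apart gently without toppling or lifting any case. Feel for the groove rather than forcing it, and press the spare fully home, standing on the rack's floor level with the others. Leave the dish, timer and pen alone.

Things in the scene. Friction and masses are not known exactly. Their poses are not given: they have to be found in the camera images.
- rack: Fixed aluminium rack, 108 (x) x 172 (y) mm; four upright cases stand in a touching row along its y. Origin: underside, midway between front and back rails; x along the cases' length, y along the row to the fixed end wall (inner face y=+65 mm, top z=100), z up. Floor 6 mm above the origin. Rails: 12 mm above the floor, 91 mm apart in x. At the -y end a sprung plate; rear post to y=-95
- spring_plate (a joint): Upright plate (top 96 mm above the rack's underside) at the -y end of the row, pressing the row against the fixed wall; value = m pushed back towards -y: 0 with four cases, 0.024 with five, stop at 0.042. Spring: 4 N at 0, plus 60 N per m. Only this side of the row gives; the wall side cannot. Damped, moves slowly. Slick plastic: pushing a case in takes about 5 to 12 N and friction holds it where let go
- notched_case_mid (a point): The only case with a notch in its top edge (30 mm long, 16 mm deep, mid-length), in the row, first, second or third from the fixed wall; else like the others: shut flat box of plain off-white plastic, 75 long (x) x 24 thick (y) x 110 mm tall. Point: its centre, 55 mm above its foot; axes as the rack's
- spare_mid (a point): Spare shut flat box of plain off-white plastic, 75 long (x) x 24 thick (y) x 110 mm tall, upright alone in a stand, about 100 g. Point: its centre, 55 mm up; x length, y thickness. All cases: a foot 8 mm wide that flares to the full 24 mm, flat flanks, and sloping shoulders up to a flat 12 mm crest. The shoulders of two touching cases form a groove 12 mm wide; a foot over 2 mm off its centre lands on a crest
- case_a_mid (a point): Plain case in the row: shut flat box of plain off-white plastic, 75 long (x) x 24 thick (y) x 110 mm tall, no notch. Point: its centre, 55 mm above its foot; axes as the rack's
- case_b_mid (a point): Plain case in the row: shut flat box of plain off-white plastic, 75 long (x) x 24 thick (y) x 110 mm tall, no notch. Point: its centre, 55 mm above its foot; axes as the rack's
- case_c_mid (a point): Plain case in the row, always the one next to the spring plate: shut flat box of plain off-white plastic, 75 long (x) x 24 thick (y) x 110 mm tall, no notch. Point: its centre, 55 mm above its foot; axes as the rack's
- stand: Low fixed grey stand, 95 x 60 mm, its top 32 mm high: a 27 mm wide slot along its x axis between two walls 6 mm thick, and a stop at each end; the spare's foot rests 6 mm above the worktop. Origin: centre of the underside
- petri: Round clear dish with lid, 72 mm across, 14 mm high, bystander. Origin: centre of the underside
- lab_timer: Small white timer, 62 x 62 x 17 mm, bystander. Origin: centre of the underside
- pen: Marker pen, 138 mm long, 13 mm thick, lying, bystander. Origin: underside of its middle
There are look-alikes about, which are no part of the job. Leave any yellow look-alike of the part that bears case_c_mid alone.

How it is judged:
By the outcome, as a careful person would: the job done as asked, in the order asked, and still so for the second after the job is handed in, with the robot touching nothing.
It also fails if it takes over 72 s, if anything falls off the work surface, if the arm or the gripper's body presses on something with over 40 N, if the wrist force passes 120 N, or if a joint passes its speed limit or range.

## Robot

A 6-joint arm with a two-finger parallel gripper is mounted at the origin on a cart in front of the work surface, level with it; the furniture and walls round the work are solid. World frame = base frame: x ahead of the robot, y to its left, z up, the work surface at z = 0. Lengths are in mm, angles in rad, forces in N, time in s.
With the tool pointing down it reaches from about 350 to 875 mm from the base axis. Payload 4.2 kg.
Tool frame: the origin (TCP) lies midway between the tips of the shut fingers; the grasp point (between the pads) lies 19 mm behind it (tcp_to_grasp is the distance from the TCP to the grasp point, in mm); z points along the fingers, y is the line along which they close (so a half turn about z gives the same grasp; the last joint's range is limited). The gripper opens to 85 mm and grips with 20 to 120 N. Pads are 22 mm wide; open, the fingers measure 114 mm over their backs; the gripper's body (76 mm by 85 mm) begins 54 mm behind the grasp point. The pads swing forward as they close: fully open they stand 13 mm farther back than shut.
Start: joints at [1.415, 0.385, 0.008, 0, -1.194, -0.259], TCP at [251.846, 571.99, 231.312] pointing down, gripper open.
Joint ranges: [-3.14, 3.14], [-1.21, 2.06], [-1.07, 1.41], [-3.16, 2.05], [-2.99, -0.16], [-3.1, 3.1]. Speed limits (rad/s): [2.79, 2.79, 3.14, 3.14, 3.14, 3.14].

## Interface

Orientations are given as a unit quaternion [x, y, z, w].
In Python, from bench import read_state, get_image, job_done, tcp_to_grasp gives the robot as it stands.
- The arm moves only by the tool jog_arm, never from a script. Its argument "plan" is a list of rows, each a list of 3 entries, a list of its own where there are three numbers: the finger opening in mm, from 0 to 85.4, then the shift along the tool's x, y, z as a fraction of full scale, then the turn, a rotation vector about the tool's x, y, z as a fraction of full scale. A call has 1 to 10 rows; each row is the pose to reach, as a shift and turn from the pose commanded when the call began, along the tool's axes at that moment; what a row does not reach only later rows make up. Full scale, the value 1, is 0.1 m for a shift and 60 degrees for a turn. A row lasts 1/8 s, in which the tool goes at most 62.5 mm and 10.7 degrees, less where a joint would pass 70% of its speed; a pose out of reach is approached as far as the arm can. A call with a number of a shift or a turn outside -1 to 1 is refused whole. A call with a gripper value outside its range is refused whole. The fingers move at their own pace and stop on an object; the grip force is fixed at half the most. Time passes only in rows, so rows that repeat a pose let the fingers close. It gives the time, the measured TCP pose, the force, the opening and the grip force at its end, in the units of the state.
- read_state(): the state, without advancing time (a new reading comes with each control period).
- get_image(name): name is "scene" or "top" or "wrist"; returns a dict with "img" (384x512x3 uint8, red, green, blue), "range_z" (384x512 float32, mm along the optical axis (not along the pixel's ray), 0 where there is no reading), "intrinsics" (3x3 intrinsics, pixels), "distortion" ([k1, k2, p1, p2, k3] as OpenCV has them; the pictures are not rectified), "extrinsics" (4x4, takes a point from camera to world coordinates); the wrist camera has in their place "tool_from_camera" (4x4, takes a point from camera to tool coordinates, whose origin is the TCP and whose axes are the flange's). Camera axes: x right, y down, z forward; pixel columns grow to the right and rows downward; lengths in mm; the calibration is good to about 2 mm. A picture is of the moment at which its call begins: read the wrist's pose just before it.
- job_done(): hands the job in; it is judged then, once.
The state is a dict: "clock": time; "joints": joint angles; "joint_vel": joint speeds; "joint_efforts": joint torques, N m; "position": TCP position; "ee_rot": TCP orientation; "contact_force": force on the tool from outside, world axes, zero at the start; "wrist_torque": the same for the moment, N m; "gripper_width": finger opening in mm; "grasp_force": force on a finger pad.
Only numpy, scipy, OpenCV 4.12 (cv2) and the standard library are available. Lean on these libraries where they do the work, as an engineer would, in place of code of your own. Each camera call takes 0.05 s, during which the arm holds its last target. There are 200 camera calls.

## Working session

There is one attempt and no reset: what is moved stays moved. The work goes in short steps, Python scripts to look and compute and a tool call to move; the robot and the scene stay as the last step left them, time stands still between calls to the robot, and variables do not carry over. Pictures are saved under pics/ and viewed, at most 10 in all, crops included, and the job is handed in when it is done.

Besides the shell and the picture viewer there is one more tool, called after "Request:" as name(argument=value, ...), one argument or row to a line, values as JSON. jog_arm: Moves the arm, as the interface text tells. Its arguments: {"type":"object","properties":{"plan":{"type":"array"}},"required":["plan"]}

```bash
mkdir -p pics
cat > h.py <<'E'
import numpy as np,cv2
from bench import *
from scipy.spatial.transform import Rotation as R
def pts(d,T=None):
    z=d["range_z"];h,w=z.shape
    uv=np.stack(np.meshgrid(np.arange(w),np.arange(h)),-1).reshape(-1,1,2).astype(np.float32)
    n=cv2.undistortPoints(uv,np.array(d["intrinsics"]),np.array(d["distortion"])).reshape(h,w,2)
    P=np.dstack([n*z[...,None],z])
    T=np.array(d["extrinsics"]) if T is None else T
    W=P@T[:3,:3].T+T[:3,3]; W[z==0]=np.nan
    return W
def tool(s):
    T=np.eye(4);T[:3,:3]=R.from_quat(s["ee_rot"]).as_matrix();T[:3,3]=s["position"];return T
E
python3 - <<'E'
from h import *
s=read_state();print(s)
for n in("top","scene"):
    d=get_image(n);cv2.imwrite(f"pics/{n}.png",d["img"][...,::-1]);np.save(n,pts(d))
E
```

```text
{'clock': 0.0, 'joints': array([ 1.41463104e+00,  3.85566574e-01,  6.61635719e-03, -5.11426894e-04,
       -1.19400459e+00, -2.58587259e-01]), 'joint_vel': array([-6.43201404e-04, -3.62657756e-04, -4.57786884e-05,  8.97690648e-04,
        6.49654433e-04, -3.73039998e-04]), 'joint_efforts': array([-3.31401461e-04, -3.92283869e+01,  1.88395947e+01,  4.18615535e+00,
       -4.69821956e-03, -3.43527660e-06]), 'position': array([251.60229168, 571.47417786, 230.2099929 ]), 'ee_rot': array([ 9.78554463e-01, -2.05985293e-01, -1.82117006e-04,  1.08999215e-03]), 'contact_force': array([-0.47990239, -0.61792569, -0.58174902]), 'wrist_torque': array([ 0.014308  , -0.0245809 ,  0.00796159]), 'grasp_force': 0.0, 'gripper_width': 85.45267078773246}
```

View pics/top.png

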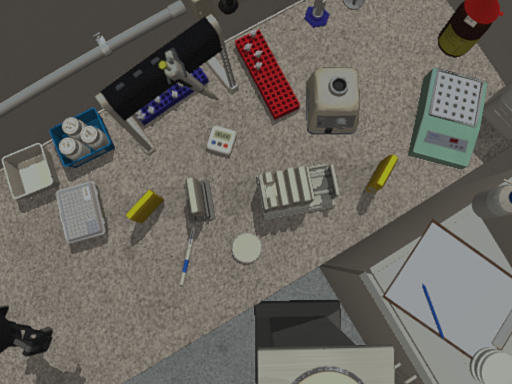

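View pics/scene.png

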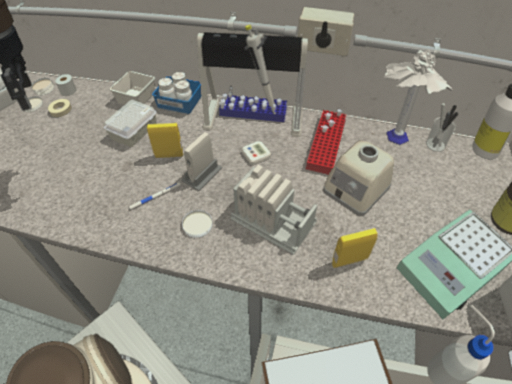

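The top view shows the spare, off-white in the grey stand, at about (195,200), and the rack row at about (287,188). There are yellow look-alikes at (145,207) and (382,173). The off-white case in the stand fits the description of the spare. I'll confirm the notch and the spare in an enlarged crop.

Run:
```python
from h import *
t=cv2.imread("pics/top.png")[150:225,170:350];s=cv2.imread("pics/scene.png")[125:250,170:330]
a=cv2.resize(t,(720,300),interpolation=cv2.INTER_CUBIC);b=cv2.resize(s,(384,300),interpolation=cv2.INTER_CUBIC)
b=np.hstack([b,np.zeros((300,336,3),np.uint8)])
cv2.imwrite("pics/crop.png",np.vstack([a,b]))
for n in("top","scene"):
    W=np.load(n+".npy")
    for nm,(r,c) in dict(top=dict(spare=(slice(170,225),slice(180,220)),row=(slice(155,220),slice(250,345))),scene=dict(spare=(slice(130,190),slice(175,222)),row=(slice(160,250),slice(225,320))))[n].items():
        P=W[r,c].reshape(-1,3);P=P[~np.isnan(P[:,0])]
        zmin=95
        Q=P[(P[:,2]>zmin)&(P[:,2]<130)]
        print(n,nm,len(Q),Q.mean(0),np.percentile(Q[:,2],[5,50,95,99]),cv2.minAreaRect(Q[Q[:,2]>105][:,:2].astype(np.float32)))
```

```text
top spare 397 [494.62409281 291.0325029  111.08927168] [ 99.59631421 113.34770878 117.84037534 118.66526905] ((496.00115966796875, 293.07269287109375), (75.03155517578125, 20.662790298461914), 7.8893280029296875)
top row 1762 [510.9583028   94.41404929 108.69444659] [ 97.16723514 111.26283013 117.02923264 118.39149525] ((512.5472412109375, 90.02577209472656), (77.33955383300781, 92.44483184814453), 10.290136337280273)
scene spare 353 [492.64524701 286.24059207 109.13112178] [ 96.82696474 110.72006385 117.14337989 118.17886472] ((495.076904296875, 288.1329345703125), (74.39231872558594, 20.49036979675293), 7.484990119934082)
scene row 1566 [507.92099922  83.5830333  108.99287468] [ 97.10465329 110.51848261 117.20019397 117.96357528] ((512.527587890625, 86.69147491455078), (79.1467514038086, 90.6045913696289), 9.550050735473633)
```

View pics/crop.png

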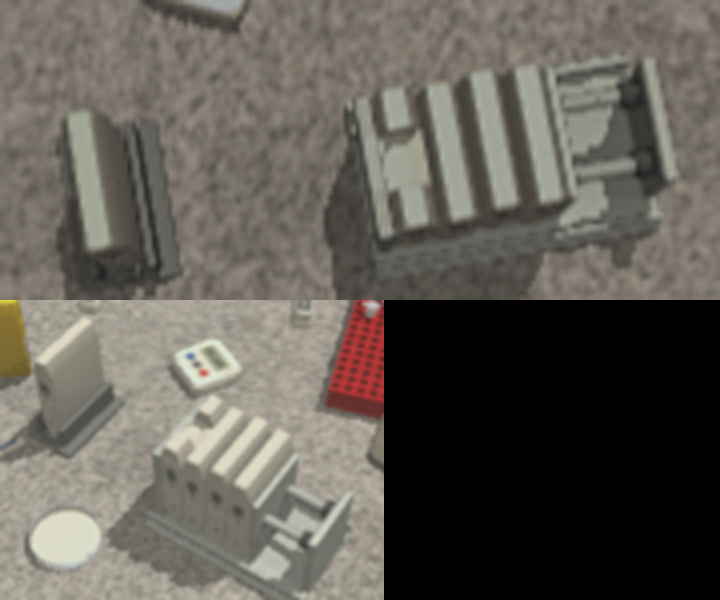

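The crop shows that the notched case is first from the fixed wall: its notch is at about crop (400,160), with the wall on its left. The spring plate is on the right, which is world -y. The target groove is therefore between the first and second cases. The spare is the off-white case in the stand. Both calls below move towards it, with the grip along its 75 mm length.

Request:
jog_arm(
  plan=[
    [85,[0.84,0.4,0],[0,0,0.17]],
    [85,[0.84,0.4,0],[0,0,0.34]],
    [85,[0.84,0.4,0],[0,0,0.5]],
    [85,[0.84,0.4,0],[0,0,0.67]],
    [85,[0.84,0.4,0],[0,0,0.84]],
    [85,[0.84,0.4,0],[0,0,0.975]],
    [85,[0.84,0.4,0],[0,0,0.975]],
  ],
)

```text
clock: 0.98
position: [312.5, 501.3, 230.8]
ee_rot: [0.754, -0.657, 0.0, 0.0]
contact_force: [-0.6, 0.1, -0.7]
gripper_width: 84.8
grasp_force: 0.0
```

Request:
jog_arm(
  plan=[
    [85,[0.4,-0.26,-0.15],[0,0,0]],
    [85,[0.78,-0.51,-0.3],[0,0,0]],
    [85,[0.78,-0.51,-0.3],[0,0,0]],
  ],
)

```text
clock: 1.35
position: [375.3, 429.7, 262.7]
ee_rot: [0.753, -0.658, -0.0, -0.001]
contact_force: [0.2, 0.6, -0.2]
gripper_width: 85.0
grasp_force: 0.0
```

Request:
jog_arm(
  plan=[
    [85,[0.4,-0.26,0],[0,0,0]],
    [85,[0.78,-0.51,0],[0,0,0]],
    [85,[0.78,-0.51,0],[0,0,0]],
  ],
)

```text
clock: 1.72
position: [435.5, 359.2, 260.6]
ee_rot: [0.753, -0.658, -0.0, 0.001]
contact_force: [0.1, 0.8, 0.0]
gripper_width: 85.2
grasp_force: 0.0
```

Request:
jog_arm(
  plan=[
    [85,[0.4,-0.26,0],[0,0,0]],
    [85,[0.75,-0.51,0],[0,0,0]],
    [85,[0.75,-0.51,0],[0,0,0]],
    [85,[0.75,-0.51,0],[0,0,0]],
  ],
)

```text
clock: 2.22
position: [494.7, 294.0, 260.8]
ee_rot: [0.754, -0.657, -0.0, 0.0]
contact_force: [-0.2, 0.1, 0.2]
gripper_width: 84.8
grasp_force: 0.0
```

Run:
```python
from h import *
s=read_state();d=get_image("wrist");cv2.imwrite("pics/w1.png",d["img"][...,::-1])
print(s["position"],s["ee_rot"],d["tool_from_camera"])
W=pts(d,tool(s)@d["tool_from_camera"]);np.save("w1",W)
```

```text
[494.73073748 294.04178043 260.83234681] [ 7.53668970e-01 -6.57254099e-01 -2.26240138e-04  2.88027915e-04] [[-2.63857665e-04 -9.63458565e-01 -2.67857281e-01  6.73279038e+01]
 [ 9.99999796e-01 -9.86212017e-05 -6.30336310e-04  1.07636269e+00]
 [ 5.80886510e-04 -2.67857393e-01  9.63458395e-01 -1.43316076e+02]
 [ 0.00000000e+00  0.00000000e+00  0.00000000e+00  1.00000000e+00]]
```

View pics/w1.png

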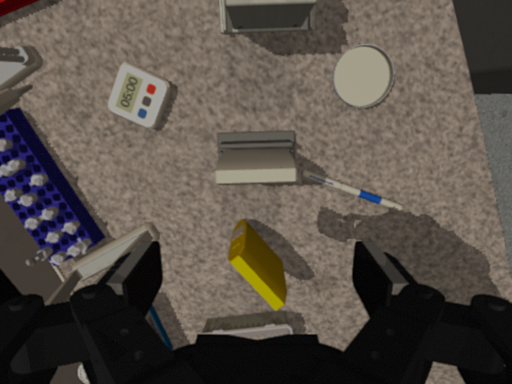

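The wrist view shows the off-white spare centred at about (257,172), with its crest at rows 165–184. The timer is at (138,96), the dish at (362,77) and the pen at (355,190), all clear of the path.

Run:
```python
from h import *
def rep(n,W,c,rad=60):
    P=W.reshape(-1,3);P=P[~np.isnan(P[:,0])]
    P=P[np.hypot(P[:,0]-c[0],P[:,1]-c[1])<rad]
    zt=np.median(P[P[:,2]>108][:,2]);
    Q=P[(P[:,2]>109)&(P[:,2]<125)].astype(np.float32)
    print(n,len(Q),"z",np.percentile(Q[:,2],[50,90,98]))
    for z in(113,115):
        q=Q[Q[:,2]>z]
        if len(q)>20: print(z,len(q),cv2.minAreaRect(q[:,:2]), cv2.fitLine(q[:,:2],cv2.DIST_HUBER,0,.01,.01).ravel())
for n in("w1","top","scene"): rep(n,np.load(n+".npy"),(494,291))
```

```text
w1 1496 z [116.33111954 117.38547134 118.04445572]Traceback (most recent call last):
  File "<stdin>", line 11, in <module>
  File "<stdin>", line 10, in rep
cv2.error: OpenCV(4.12.0) /io/opencv/modules/imgproc/src/convhull.cpp:143: error: (-215:Assertion failed) total >= 0 && (depth == CV_32F || depth == CV_32S) in function 'convexHull'
```

```bash
cat >> h.py <<'E'
def rep(n,W,c,rad=60,zs=(113,115)):
    P=W.reshape(-1,3);P=P[~np.isnan(P[:,0])]
    P=P[np.hypot(P[:,0]-c[0],P[:,1]-c[1])<rad]
    Q=P[(P[:,2]>zs[0])&(P[:,2]<125)]
    for z in zs:
        q=np.ascontiguousarray(Q[Q[:,2]>z][:,:2],dtype=np.float32)
        l=cv2.fitLine(q,cv2.DIST_HUBER,0,.01,.01).ravel()
        print(n,z,len(q),cv2.minAreaRect(q), "line",l[2:],np.degrees(np.arctan(l[1]/l[0])))
E
python3 - <<'E'
from h import *
for n in("w1","top","scene"): rep(n,np.load(n+".npy"),(494,291))
E
```

```text
w1 113 1266 ((495.69439697265625, 291.77886962890625), (75.14277648925781, 15.371336936950684), 9.64150619506836) line [495.67618 291.21774] 9.471587
w1 115 1130 ((495.77569580078125, 291.7677917480469), (74.99134063720703, 13.982495307922363), 9.436924934387207) line [495.68814 291.77228] 9.246007
top 113 208 ((495.4689025878906, 292.47314453125), (73.07710266113281, 15.026552200317383), 9.9141263961792) line [494.4703  292.42957] 9.9278755
top 115 140 ((495.1130065917969, 292.187255859375), (71.61351013183594, 13.6656494140625), 9.50875473022461) line [493.66544 291.74637] 9.722171
scene 113 148 ((495.33026123046875, 289.9210205078125), (73.52408599853516, 15.981636047363281), 8.509513854980469) line [494.6009 289.6038] 9.340473
scene 115 100 ((495.27325439453125, 290.7412109375), (73.58895111083984, 14.332598686218262), 10.016016960144043) line [493.6895  290.00995] 8.811215
```

Request:
jog_arm(
  plan=[
    [85,[0.023,-0.007,0.3],[0,0,-0.025]],
    [85,[0.023,-0.007,0.65],[0,0,-0.025]],
    [85,[0.023,-0.007,1.0],[0,0,-0.025]],
    [85,[0.023,-0.007,1.0],[0,0,-0.025]],
  ],
)

```text
clock: 2.78
position: [494.2, 290.9, 158.7]
ee_rot: [0.762, -0.647, -0.0, 0.003]
contact_force: [1.0, 0.3, 0.4]
gripper_width: 85.0
grasp_force: 0.0
```

Run:
```python
from h import *
s=read_state();d=get_image("wrist")
print(s["position"],s["ee_rot"],tcp_to_grasp)
T=tool(s);W=pts(d,T@d["tool_from_camera"]);rep("w",W,(495,291))
x=T[:3,1];print("tooly",np.degrees(np.arctan(x[1]/x[0])))
```

```text
[494.17118812 290.8580661  158.70977763] [ 7.62325373e-01 -6.47185715e-01 -4.66708680e-04  3.23389659e-03] 18.700000000000003
w 113 2724 ((495.75946044921875, 291.1081237792969), (74.99403381347656, 14.44551944732666), 9.977068901062012) line [495.55743 290.75705] 9.652499
w 115 2455 ((495.6239013671875, 291.48284912109375), (74.61351776123047, 13.660422325134277), 9.977067947387695) line [495.40924 291.43088] 9.560458
tooly 9.339427082634403
```

Request:
jog_arm(
  plan=[
    [85,[0,0,0.25],[0,0,0]],
    [85,[0,0,0.5],[0,0,0]],
    [85,[0,0,0.75],[0,0,0]],
    [85,[0,0,0.96],[0,0,0]],
    [85,[0,0,0.96],[0,0,0]],
    [70,[0,0,0.96],[0,0,0]],
    [70,[0,0,0.96],[0,0,0]],
    [70,[0,0,0.96],[0,0,0]],
    [65,[0,0,0.96],[0,0,0]],
    [65,[0,0,0.96],[0,0,0]],
  ],
)

```text
clock: 4.08
position: [497.4, 292.2, 67.4]
ee_rot: [0.762, -0.648, 0.0, -0.002]
contact_force: [-0.9, 0.9, 6.3]
gripper_width: 74.7
grasp_force: 70.6
```

Request:
jog_arm(
  plan=[
    [65,[0,0,-0.1],[0,0,0]],
    [65,[0,0,-0.25],[0,0,0]],
    [65,[0,0,-0.5],[0,0,0]],
    [65,[0,0,-0.75],[0,0,0]],
    [65,[0,0,-1.0],[0,0,0]],
    [65,[0,0,-1.0],[0,0,0]],
  ],
)

```text
clock: 4.82
position: [497.3, 291.9, 168.0]
ee_rot: [0.762, -0.648, 0.0, -0.003]
contact_force: [-0.0, 0.0, -1.5]
gripper_width: 74.2
grasp_force: 70.4
```

Request:
jog_arm(
  plan=[
    [65,[0.0,0,-0.3],[0,0,0]],
    [65,[0.2,0,-0.5],[0,0,0]],
    [65,[0.5,0,-0.6],[0,0,0]],
    [65,[0.8,0,-0.6],[0,0,0]],
    [65,[0.8,0,-0.6],[0,0,0]],
    [65,[0.8,0,-0.6],[0,0,0]],
  ],
)

```text
clock: 5.58
position: [508.8, 212.0, 224.5]
ee_rot: [0.762, -0.648, -0.0, 0.001]
contact_force: [1.1, -0.8, -1.0]
gripper_width: 74.4
grasp_force: 70.7
```

Run:
```python
from h import *
s=read_state();d=get_image("wrist");cv2.imwrite("pics/w2.png",d["img"][...,::-1])
print(s)
T=tool(s);np.save("Tw2",T);W=pts(d,T@d["tool_from_camera"]);np.save("w2",W)
t=get_image("top");cv2.imwrite("pics/top2.png",t["img"][...,::-1]);np.save("top2",pts(t))
```

```text
{'clock': 5.575, 'joints': array([ 6.88741098e-01,  2.65455769e-01, -1.84579720e-01, -3.82233418e-04,
       -1.12211456e+00, -5.27827437e-01]), 'joint_vel': array([ 1.18747490e-02,  3.01441585e-03,  9.47160930e-03,  2.02678453e-03,
       -8.50410895e-05, -5.45699867e-04]), 'joint_efforts': array([-3.70414238e-01, -3.33316970e+01,  1.85840392e+01,  4.21393052e+00,
       -1.79167214e-02,  4.75407196e-04]), 'position': array([508.80965407, 212.01375843, 224.47661522]), 'ee_rot': array([ 7.61595585e-01, -6.48052218e-01, -2.88706094e-04,  6.35940194e-04]), 'contact_force': array([ 1.05575772, -0.78973139, -1.02206714]), 'wrist_torque': array([-1.11439372e-02, -7.27756844e-05, -2.22205016e-02]), 'grasp_force': 70.66791772842407, 'gripper_width': 74.39228627728212}
```

View pics/w2.png

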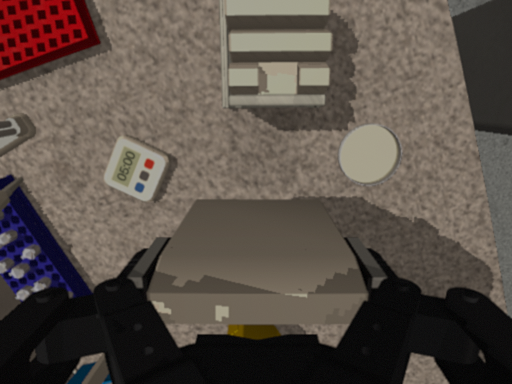

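The wrist view shows the spare held, with its crest at rows 293–320. Ahead are the wall at row 100, the notched case at row 78, its neighbour at row 42 and the next case at the top edge. Now I'll locate the crests.

```bash
cat >> h.py <<'E'
def crests(W,yaw=None,box=None):
    P=W.reshape(-1,3);P=P[~np.isnan(P[:,0])]
    P=P[(P[:,0]>455)&(P[:,0]<565)&(P[:,1]>20)&(P[:,1]<150)&(P[:,2]>112.5)&(P[:,2]<122)]
    if yaw is None:
        best=None
        for a in np.arange(5,15,.25):
            r=np.radians(a);v=P[:,:2]@[-np.sin(r),np.cos(r)]
            h=np.histogram(v,bins=np.arange(v.min(),v.max()+1,1))[0];sc=(h.astype(float)**2).sum()
            if best is None or sc>best[0]:best=(sc,a)
        yaw=best[1]
    r=np.radians(yaw);n=np.array([-np.sin(r),np.cos(r)]);e=np.array([np.cos(r),np.sin(r)])
    v=P[:,:2]@n;u=P[:,:2]@e;print("yaw",yaw)
    o=np.argsort(v);g=np.split(o,np.where(np.diff(v[o])>3)[0]+1)
    for i in g:
        if len(i)>15:
            l=cv2.fitLine(np.ascontiguousarray(P[i][:,:2],dtype=np.float32),cv2.DIST_HUBER,0,.01,.01).ravel()
            print(len(i),"v",*np.percentile(v[i],[1,50,99]).round(1),"u",*np.percentile(u[i],[1,99]).round(1),"z",np.median(P[i][:,2]).round(1),"ang",np.degrees(np.arctan(l[1]/l[0])).round(2))
E
python3 - <<'E'
from h import *
for n in("w2","w1","top","scene"):print(n);crests(np.load(n+".npy"))
W=np.load("w2.npy");T=np.load("Tw2.npy")
P=W.reshape(-1,3);P=P[~np.isnan(P[:,0])];Q=(P-T[:3,3])@T[:3,:3]
m=(abs(Q[:,1])<36)&(abs(Q[:,0])<25)&(Q[:,2]<0)&(Q[:,2]>-70);Q=Q[m]
print("tool-frame z percentiles",np.percentile(Q[:,2],[1,10,50]))
for lo in range(-60,0,6):
    q=Q[(Q[:,2]>=lo)&(Q[:,2]<lo+6)]
    if len(q)>20:print(lo,len(q),np.percentile(q[:,0],[2,50,98]).round(1),np.percentile(q[:,1],[2,98]).round(1))
E
```

```text
w2
yaw 9.25
1921 v -8.9 -3.1 2.1 u 484.8 557.0 z 116.5 ang 9.64
2207 v 11.5 19.0 25.9 u 481.5 554.5 z 116.5 ang 9.81
1272 v 35.5 42.9 50.6 u 482.2 555.7 z 116.5 ang 9.59
w1Traceback (most recent call last):
  File "<stdin>", line 2, in <module>
  File "h.py", line 29, in crests
    h=np.histogram(v,bins=np.arange(v.min(),v.max()+1,1))[0];sc=(h.astype(float)**2).sum()
                                    ~~~~~^^
    return umr_minimum(a, axis, None, out, keepdims, initial, where)
ValueError: zero-size array to reduction operation minimum which has no identity
```

Run:
```python
from h import *
for n in("w2","top","scene"):print(n);crests(np.load(n+".npy"),9.7)
W=np.load("w2.npy");T=np.load("Tw2.npy")
P=W.reshape(-1,3);P=P[~np.isnan(P[:,0])];Q=(P-T[:3,3])@T[:3,:3]
m=(abs(Q[:,1])<36)&(abs(Q[:,0])<25)&(Q[:,2]<70)&(Q[:,2]>-70);Q=Q[m]
for lo in range(-60,70,6):
    q=Q[(Q[:,2]>=lo)&(Q[:,2]<lo+6)]
    if len(q)>20:print(lo,len(q),np.percentile(q[:,0],[2,50,98]).round(1),np.percentile(q[:,1],[2,98]).round(1))
```

```text
w2
yaw 9.7
1921 v -13.0 -7.2 -1.9 u 484.8 557.0 z 116.5 ang 9.66
2207 v 7.4 15.0 21.9 u 481.7 554.7 z 116.5 ang 9.83
1272 v 31.2 38.8 46.3 u 482.5 556.0 z 116.5 ang 9.52
top
yaw 9.7
223 v -39.9 -33.0 -25.9 u 483.4 556.6 z 115.2 ang 9.77
223 v -16.4 -9.0 -1.9 u 485.3 558.0 z 115.1 ang 10.15
217 v 7.9 15.1 22.0 u 483.1 555.3 z 115.1 ang 10.27
141 v 31.7 38.8 46.1 u 483.5 557.2 z 115.4 ang 9.89
scene
yaw 9.7
205 v -43.3 -37.0 -29.1 u 482.0 555.6 z 115.8 ang 8.84
192 v -19.0 -12.8 -5.7 u 483.6 556.5 z 115.9 ang 9.65
188 v 5.0 11.1 19.1 u 482.0 553.9 z 115.8 ang 9.42
119 v 27.8 35.3 42.9 u 482.7 556.0 z 115.5 ang 8.86
-60 31 [11.  11.6 12.1] [-35.9  35.8]
-54 6741 [-5.9  0.9  6.5] [-32.6  33.7]
-48 3194 [5.4 7.3 8.9] [-34.5  34.6]
-42 2710 [ 7.9  9.5 11.1] [-34.2  34.3]
-36 1954 [10.1 11.5 12.3] [-34.   34.6]
-30 1195 [11.2 11.8 12.4] [-33.7  34.3]
-24 1064 [11.3 11.8 12.4] [-33.7  34.6]
-18 916 [11.3 11.8 12.3] [-33.7  34.5]
-12 808 [11.3 11.8 12.3] [-33.7  34.5]
-6 748 [11.3 11.8 12.3] [-33.9  34.6]
0 646 [11.3 11.9 12.3] [-33.6  34.5]
6 590 [11.4 11.9 12.3] [-33.7  34.6]
12 516 [11.4 11.8 12.3] [-33.6  34.3]
18 481 [11.3 11.8 12.2] [-33.5  34.6]
24 424 [11.4 11.9 12.3] [-33.9  34.6]
30 394 [11.4 11.8 12.2] [-34.1  34.4]
36 194 [11.4 11.8 12.2] [-33.6  35. ]
```

Request:
jog_arm(
  plan=[
    [65,[0.4,0.1,0],[0,0,-0.008]],
    [65,[0.8,0.17,0],[0,0,-0.008]],
    [65,[0.966,0.174,0],[0,0,-0.008]],
    [65,[0.966,0.174,0.1],[0,0,-0.008]],
    [65,[0.966,0.174,0.2],[0,0,-0.008]],
    [65,[0.966,0.174,0.3],[0,0,-0.008]],
    [65,[0.966,0.174,0.34],[0,0,-0.008]],
    [65,[0.966,0.174,0.34],[0,0,-0.008]],
    [65,[0.966,0.174,0.34],[0,0,-0.008]],
  ],
)

```text
clock: 6.8
position: [507.7, 114.2, 191.6]
ee_rot: [0.765, -0.645, 0.0, -0.0]
contact_force: [0.2, -0.6, -1.0]
gripper_width: 74.6
grasp_force: 70.7
```

```bash
cat > m.py <<'E'
from h import *
import sys
N=sys.argv[1]
s=read_state();d=get_image("wrist");cv2.imwrite(f"pics/{N}.png",d["img"][...,::-1])
T=tool(s);W=pts(d,T@d["tool_from_camera"]);np.save(N,W)
print(s["position"].round(2),s["ee_rot"].round(4),s["contact_force"].round(1),s["wrist_torque"].round(2))
P=W.reshape(-1,3);P=P[~np.isnan(P[:,0])];Q=(P-T[:3,3])@T[:3,:3]
p=T[:3,3];r=np.radians(9.7);print("tcp u,v",p[0]*np.cos(r)+p[1]*np.sin(r),-p[0]*np.sin(r)+p[1]*np.cos(r),"tooly",np.degrees(np.arctan(T[1,1]/T[0,1])))
zt=T[2,3]-116.5
for lo in np.arange(-60,zt+20,6):
    q=Q[(Q[:,2]>=lo)&(Q[:,2]<lo+6)&(abs(Q[:,1])<36)&(abs(Q[:,0])<14)]
    if len(q)>40:print(round(lo),len(q),np.percentile(q[:,0],[2,50,98]).round(1))
q=Q[(abs(Q[:,2]-zt)<3)&(abs(Q[:,1])<36)&(Q[:,0]>0)&(Q[:,0]<95)]
h,b=np.histogram(q[:,0],np.arange(0,96,1));print("row crests hist",h)
i=np.argsort(q[:,0]);x=q[i,0]
for g in np.split(x,np.where(np.diff(x)>2)[0]+1):
    if len(g)>30:print("crest tool x",len(g),np.percentile(g,[2,50,98]).round(1))
E
python3 m.py w3
```

```text
[507.74 114.18 191.63] [ 7.645e-01 -6.446e-01  2.000e-04 -3.000e-04] [ 0.2 -0.6 -1. ] [ 0.04 -0.02 -0.  ]
tcp u,v 519.7229508967399 26.999084904864077 tooly 9.729656716687792
-60 41 [11.  11.6 12.4]
-54 6749 [-5.9  0.9  6.6]
-48 3179 [5.4 7.3 8.9]
-42 2713 [ 8.   9.5 11.1]
-36 1919 [10.1 11.5 12.3]
-30 1228 [11.2 11.8 12.4]
-24 1044 [11.2 11.8 12.3]
-18 942 [11.3 11.8 12.3]
-12 808 [11.3 11.8 12.3]
-6 731 [11.3 11.8 12.3]
0 664 [11.3 11.8 12.3]
6 568 [11.3 11.8 12.3]
12 529 [11.4 11.8 12.2]
18 479 [11.4 11.8 12.3]
24 416 [11.4 11.8 12.2]
30 400 [11.4 11.8 12.3]
36 197 [11.4 11.8 12.2]
72 1089 [ 5.7 10.1 13.8]
84 363 [-2.  -0.5  2.7]
90 309 [-3.9 -1.   0.6]
row crests hist [  0   0   0   0   0  68  26 152 132 137 156 120 170 132 138 161 126 169
 165 158  20   0   0   0   0   0   0   0   0   2 113 196 111 197 123 190
 123 183 131 171 147 176 141 184  12   0   0   0   0   0   0   0   0  73
 106 217 110 215 116 208 209 120 220 109 219 110 218  71   0   0   0   0
   0   0   0   0   0   0   0   0   0   0   0   0   0   0   0   0   0   0
   0   0   0   0   0]
crest tool x 2030 [ 5.8 13.6 19.6]
crest tool x 2200 [30.2 37.3 43.7]
crest tool x 2321 [53.7 60.9 67.3]
```

View pics/w3.png

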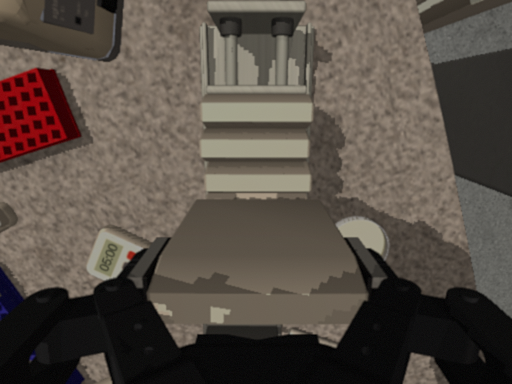

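The wrist view shows the spare over the row. The three plain crests ahead are at rows 182, 148 and 110, and the plate is at row 90. The groove centre is about 0.6 mm further towards the plate, so I'll correct by that and feel downwards.

Request:
jog_arm(
  plan=[
    [65,[0.006,0,0.03],[0,0,0]],
    [65,[0.006,0,0.07],[0,0,0]],
    [65,[0.006,0,0.11],[0,0,0]],
    [65,[0.006,0,0.14],[0,0,0]],
    [65,[0.006,0,0.16],[0,0,0]],
    [65,[0.006,0,0.17],[0,0,0]],
    [65,[0.006,0,0.18],[0,0,0]],
    [65,[0.006,0,0.19],[0,0,0]],
    [65,[0.006,0,0.19],[0,0,0]],
  ],
)

```text
clock: 7.98
position: [507.5, 113.3, 172.3]
ee_rot: [0.764, -0.645, -0.0, 0.0]
contact_force: [0.0, 0.0, -1.0]
gripper_width: 74.2
grasp_force: 70.7
```

```bash
python3 m.py w4
```

```text
[507.53 113.32 172.27] [ 0.7644 -0.6447 -0.      0.    ] [ 0.  0. -1.] [-0.01 -0.03 -0.04]
tcp u,v 519.3636585997705 26.182243833375395 tooly 9.711814772528871
-54 6765 [-5.9  0.9  6.6]
-48 3149 [5.4 7.3 8.9]
-42 2731 [ 7.9  9.5 11.1]
-36 1942 [10.1 11.5 12.3]
-30 1192 [11.2 11.8 12.4]
-24 1067 [11.2 11.8 12.3]
-18 929 [11.3 11.8 12.3]
-12 813 [11.3 11.8 12.3]
-6 717 [11.3 11.8 12.3]
0 653 [11.3 11.8 12.3]
6 585 [11.4 11.8 12.3]
12 521 [11.4 11.8 12.3]
18 483 [11.3 11.8 12.2]
24 428 [11.4 11.9 12.2]
30 387 [11.5 11.9 12.2]
36 188 [11.4 11.8 12.1]
54 1203 [ 7.  10.4 13.8]
row crests hist [  0   0   0   0   0   0  18 186 154 179 149 186 158 181 159 193 151 208
 232  52   0   0   0   0   0   0   0   0  50  67 164 215 155 199 184 162
 223 138 217 199 153 228 220  26   0   0   0   0   0   0   0   0   6 225
 134 220 235 172 183 239 234 124 240 241 141 218 171   0   0   0   0   0
   0   0   0   0   0   0   0   0   0   0   0   0   0   0   0   0   0   0
   0   0   0   0   0]
crest tool x 2206 [ 7.1 13.3 19. ]
crest tool x 2600 [29.7 36.4 42.8]
crest tool x 2783 [53.1 59.8 66.2]
```

Request:
jog_arm(
  plan=[
    [65,[0,0,0.01],[0,0,0]],
    [65,[0,0,0.015],[0,0,0]],
    [65,[0,0,0.02],[0,0,0]],
    [65,[0,0,0.025],[0,0,0]],
    [65,[0,0,0.03],[0,0,0]],
    [65,[0,0,0.035],[0,0,0]],
    [65,[0,0,0.04],[0,0,0]],
    [65,[0,0,0.04],[0,0,0]],
  ],
)

```text
clock: 9.02
position: [508.7, 113.1, 170.0]
ee_rot: [0.765, -0.644, 0.001, -0.001]
contact_force: [-0.3, -3.1, 7.1]
gripper_width: 74.3
grasp_force: 71.2
```

Request:
jog_arm(
  plan=[
    [65,[0.005,0,0.005],[0,0,0]],
    [65,[0.01,0,0.01],[0,0,0]],
    [65,[0.014,0,0.015],[0,0,0]],
    [65,[0.017,0,0.02],[0,0,0]],
    [65,[0.02,0,0.025],[0,0,0]],
    [65,[0.022,0,0.03],[0,0,0]],
    [65,[0.025,0,0.035],[0,0,0]],
    [65,[0.027,0,0.04],[0,0,0]],
    [65,[0.03,0,0.045],[0,0,0]],
    [65,[0.03,0,0.05],[0,0,0]],
  ],
)

```text
clock: 10.28
position: [509.7, 111.1, 165.1]
ee_rot: [0.765, -0.644, 0.001, -0.002]
contact_force: [-1.1, 0.2, 6.9]
gripper_width: 74.8
grasp_force: 71.3
```

```bash
python3 m.py w5|grep -v hist
python3 - <<'E'
from h import *
print(read_state()["contact_force"])
E
```

```text
[509.72 111.11 165.08] [ 0.7647 -0.6444  0.0012 -0.0021] [-1.1  0.2  6.9] [0.12 0.12 0.03]
tcp u,v 521.1557317985597 23.63715616071758 tooly 9.765551284894073
-54 6774 [-5.8  1.   6.6]
-48 3163 [5.5 7.3 8.9]
-42 2728 [ 7.9  9.5 11.1]
-36 1937 [10.1 11.5 12.3]
-30 1181 [11.2 11.8 12.4]
-24 1049 [11.3 11.8 12.3]
-18 922 [11.3 11.8 12.3]
-12 834 [11.3 11.8 12.3]
-6 726 [11.3 11.8 12.3]
0 648 [11.3 11.8 12.2]
6 588 [11.4 11.8 12.3]
12 520 [11.4 11.8 12.2]
18 480 [11.4 11.8 12.2]
24 423 [11.4 11.8 12.2]
30 390 [11.4 11.8 12.3]
36 195 [11.4 11.8 12.2]
42 324 [ 9.5 11.5 14. ]
48 550 [ 9.2 11.7 13.9]
 197 174 200 241  38   0   0   0   0   0   0   0   0 102 133 223 196 172
 228 206 161 235 216 165 222 229 235 127   1   0   0   0   0   0   0   0
   8 113 205 244 243 128 238 244 242 209 156 246 245 246 147  43   0   0
   0   0   0   0   0   0   0   0   0   0   0   0   0   0   0   0   0   0
   0   0   0   0   0]
crest tool x 2444 [ 9.4 15.9 21.9]
crest tool x 2851 [31.5 39.  45.4]
crest tool x 2957 [55.4 62.3 69. ]
[0.90588331 0.26590753 6.60143911]
```

Request:
jog_arm(
  plan=[
    [65,[0.004,0,0.008],[0,0,0]],
    [65,[0.008,0,0.016],[0,0,0]],
    [65,[0.012,0,0.024],[0,0,0]],
    [65,[0.016,0,0.032],[0,0,0]],
    [65,[0.02,0,0.04],[0,0,0]],
    [65,[0.024,0,0.048],[0,0,0]],
    [65,[0.028,0,0.056],[0,0,0]],
    [65,[0.032,0,0.064],[0,0,0]],
    [65,[0.036,0,0.072],[0,0,0]],
    [65,[0.04,0,0.08],[0,0,0]],
  ],
)

```text
clock: 11.58
position: [510.6, 108.0, 156.9]
ee_rot: [0.765, -0.644, 0.001, -0.003]
contact_force: [-1.8, 2.9, 5.7]
gripper_width: 74.5
grasp_force: 71.4
```

```bash
python3 m.py w6|grep -v hist|grep -v "11.8\|11.9"
python3 - <<'E'
from h import *
crests(np.load("w6.npy"),9.7)
E
```

```text
[510.56 107.96 156.88] [ 0.7647 -0.6444  0.001  -0.0029] [-1.8  2.9  5.7] [ 1.03  0.23 -0.03]
tcp u,v 521.4481888375284 20.38824587018216 tooly 9.7592876101943
-54 6764 [-5.9  0.9  6.5]
-48 3174 [5.5 7.3 8.9]
-42 2697 [ 7.9  9.5 11.1]
-36 1926 [10.  11.4 12.3]
-12 828 [11.2 11.7 12.2]
-6 722 [11.3 11.7 12.2]
0 640 [11.2 11.7 12.1]
6 585 [11.2 11.7 12.1]
12 522 [11.3 11.7 12.2]
18 472 [11.2 11.7 12.1]
24 432 [11.2 11.7 12.1]
30 376 [11.3 11.7 12.1]
36 405 [11.3 12.8 14. ]
48 58 [8.  8.4 9.4]
 197 197 214 185 202 218 193 219   5   0   0   0   0   0   0   0  81 185
 219 189 221 248 221 191 222 251 240 192 206 266 166   6   0   0   0   0
   0   0   0   0 167 254 254 215 164 256 254 255 257 256 257 236 171 231
  58   0   0   0   0   0   0   0   0   0   0   0   0   0   0   0   0   0
   0   0   0   0   0]
crest tool x 2798 [11.6 19.1 25.7]
crest tool x 3104 [34.9 42.  48.5]
crest tool x 3285 [58.6 65.2 71.6]
yaw 9.7
3590 v -51.7 -44.7 -37.5 u 482.8 555.3 z 116.6 ang 9.75
3345 v -28.5 -21.6 -13.4 u 484.4 556.8 z 116.6 ang 9.7
3270 v -5.6 1.5 9.2 u 482.0 555.1 z 116.2 ang 10.06
```

Request:
jog_arm(
  plan=[
    [65,[0.003,0.001,0.01],[0,0,0]],
    [65,[0.006,0.002,0.02],[0,0,0]],
    [65,[0.009,0.004,0.03],[0,0,0]],
    [65,[0.012,0.006,0.04],[0,0,0]],
    [65,[0.016,0.008,0.05],[0,0,0]],
    [65,[0.02,0.01,0.06],[0,0,0]],
    [65,[0.023,0.01,0.07],[0,0,0]],
    [65,[0.026,0.01,0.08],[0,0,0]],
    [65,[0.03,0.01,0.09],[0,0,0]],
    [65,[0.033,0.01,0.1],[0,0,0]],
  ],
)

```text
clock: 12.88
position: [510.3, 104.4, 147.1]
ee_rot: [0.765, -0.644, 0.001, -0.003]
contact_force: [-0.7, 2.3, 6.6]
gripper_width: 74.0
grasp_force: 71.3
```

```bash
python3 m.py w7|grep "tcp\|\["|head -2
python3 - <<'E'
from h import *
crests(np.load("w7.npy"),9.7)
E
```

```text
[510.3  104.43 147.07] [ 0.7648 -0.6443  0.0012 -0.0028] [-0.7  2.3  6.6] [0.78 0.14 0.01]
tcp u,v 520.6006731959798 16.955025408398697 tooly 9.770405271356966
yaw 9.7
4105 v -58.9 -51.8 -44.1 u 482.7 555.4 z 116.6 ang 9.49
3755 v -35.2 -28.5 -20.4 u 484.5 556.8 z 116.5 ang 9.6
3287 v -13.1 -6.7 1.0 u 481.8 555.0 z 115.1 ang 9.71
660 v 4.9 5.3 5.8 u 484.1 555.5 z 117.3 ang 9.66
```

Request:
jog_arm(
  plan=[
    [65,[0.002,0.001,0.01],[0,0,0]],
    [65,[0.004,0.002,0.02],[0,0,0]],
    [65,[0.006,0.003,0.03],[0,0,0]],
    [65,[0.008,0.004,0.04],[0,0,0]],
    [65,[0.01,0.005,0.05],[0,0,0]],
    [65,[0.012,0.005,0.06],[0,0,0]],
    [65,[0.014,0.005,0.07],[0,0,0]],
    [65,[0.016,0.005,0.08],[0,0,0]],
    [65,[0.018,0.005,0.09],[0,0,0]],
    [65,[0.02,0.005,0.1],[0,0,0]],
  ],
)

```text
clock: 14.18
position: [509.9, 101.6, 136.7]
ee_rot: [0.765, -0.644, 0.001, -0.002]
contact_force: [0.9, 0.4, 4.5]
gripper_width: 74.4
grasp_force: 71.4
```

```bash
python3 m.py w8|grep "tcp\|\["|head -2
python3 - <<'E'
from h import *
crests(np.load("w8.npy"),9.7)
E
```

```text
[509.94 101.59 136.72] [ 0.7646 -0.6445  0.0013 -0.0021] [0.9 0.4 4.5] [ 0.05 -0.3  -0.04]
tcp u,v 519.7637662484339 14.21584689348883 tooly 9.75032767471205
yaw 9.7
4669 v -64.9 -57.3 -50.2 u 482.8 555.4 z 116.6 ang 8.96
4288 v -41.3 -34.2 -26.5 u 484.5 556.7 z 116.5 ang 9.67
3159 v -20.0 -13.0 -6.4 u 482.3 554.3 z 114.0 ang 9.59
770 v 2.0 2.4 3.0 u 483.0 554.4 z 117.4 ang 9.64
```

View pics/w8.png

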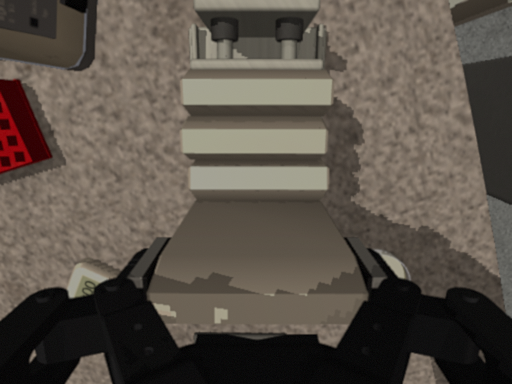

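The wrist view shows the three plain crests at rows 178, 140 and 92, and the spare's flank just behind row 200. The neighbour's crest reads slightly low, so I'll check whether it is leaning.

Run:
```python
from h import *
for n in("w3","w6","w8"):
    P=np.load(n+".npy").reshape(-1,3);P=P[~np.isnan(P[:,0])]
    r=np.radians(9.7);u=P[:,0]*np.cos(r)+P[:,1]*np.sin(r);v=-P[:,0]*np.sin(r)+P[:,1]*np.cos(r)
    m=(u>490)&(u<548)&(P[:,2]>85)&(P[:,2]<121)
    print(n,[(b,round(float(np.median(P[m&(v>=b)&(v<b+2),2])),1)) for b in range(-74,24,2) if (m&(v>=b)&(v<b+2)).sum()>20])
```

```text
w3 [(-52, 96.2), (-50, 96.7), (-48, 96.8), (-46, 100.9), (-44, 106.6), (-42, 111.8), (-40, 116.5), (-38, 116.6), (-36, 116.7), (-34, 116.7), (-32, 116.7), (-30, 116.6), (-28, 115.1), (-26, 109.2), (-24, 103.5), (-22, 101.9), (-20, 107.5), (-18, 113.3), (-16, 116.6), (-14, 116.7), (-12, 116.7), (-10, 116.7), (-8, 116.7), (-6, 116.8), (-4, 115.3), (-2, 109.0), (0, 104.4), (2, 102.2), (4, 107.6), (6, 113.0), (8, 116.6), (10, 116.8), (12, 116.8), (14, 116.7), (16, 116.7), (18, 116.8), (20, 114.3)]
w6 [(-62, 96.5), (-60, 96.8), (-58, 96.6), (-56, 103.9), (-54, 109.9), (-52, 115.4), (-50, 116.8), (-48, 116.8), (-46, 116.7), (-44, 116.8), (-42, 116.8), (-40, 116.3), (-38, 111.4), (-36, 106.2), (-34, 101.5), (-32, 105.0), (-30, 110.7), (-28, 116.1), (-26, 116.6), (-24, 116.7), (-22, 116.8), (-20, 116.8), (-18, 116.9), (-16, 116.4), (-14, 111.6), (-12, 106.8), (-10, 101.3), (-8, 105.9), (-6, 113.5), (-4, 115.7), (-2, 116.0), (0, 116.3), (2, 116.4), (4, 116.8), (6, 116.8), (8, 118.6), (10, 110.2), (12, 107.1)]
w8 [(-74, 96.6), (-72, 96.7), (-70, 101.7), (-68, 107.0), (-66, 112.5), (-64, 116.4), (-62, 116.8), (-60, 116.8), (-58, 116.9), (-56, 116.8), (-54, 116.8), (-52, 115.1), (-50, 109.3), (-48, 104.0), (-46, 101.8), (-44, 107.6), (-42, 113.4), (-40, 116.5), (-38, 116.6), (-36, 116.7), (-34, 116.8), (-32, 116.7), (-30, 116.8), (-28, 115.0), (-26, 109.7), (-24, 105.1), (-22, 104.7), (-20, 112.5), (-18, 113.0), (-16, 113.5), (-14, 114.1), (-12, 114.7), (-10, 115.1), (-8, 113.3), (-6, 110.5), (-4, 107.7), (-2, 104.9), (0, 102.5), (2, 111.1)]
```

Request:
jog_arm(
  plan=[
    [65,[-0.003,0,0.005],[0,0,0]],
    [65,[-0.003,0,0.013],[0,0,0]],
    [65,[-0.003,0,0.021],[0,0,0]],
    [65,[-0.003,0,0.029],[0,0,0]],
    [65,[-0.003,0,0.037],[0,0,0]],
    [65,[-0.003,0,0.045],[0,0,0]],
    [65,[-0.003,0,0.053],[0,0,0]],
    [65,[-0.003,0,0.061],[0,0,0]],
    [65,[-0.003,0,0.07],[0,0,0]],
    [65,[-0.003,0,0.08],[0,0,0]],
  ],
)

```text
clock: 15.48
position: [507.5, 101.2, 127.1]
ee_rot: [0.764, -0.645, -0.0, 0.001]
contact_force: [0.2, 0.8, 5.5]
gripper_width: 74.9
grasp_force: 71.2
```

```bash
cat > p.py <<'E'
from h import *
import sys
n=sys.argv[1]
P=np.load(n+".npy").reshape(-1,3);P=P[~np.isnan(P[:,0])]
r=np.radians(9.7);u=P[:,0]*np.cos(r)+P[:,1]*np.sin(r);v=-P[:,0]*np.sin(r)+P[:,1]*np.cos(r)
m=(u>490)&(u<548)&(P[:,2]>85)&(P[:,2]<121)
print(n,[(b,round(float(np.median(P[m&(v>=b)&(v<b+2),2])),1)) for b in range(-74,50,2) if (m&(v>=b)&(v<b+2)).sum()>20])
E
python3 m.py w9|head -2; python3 p.py w9
```

```text
[507.48 101.17 127.07] [ 7.645e-01 -6.446e-01 -4.000e-04  6.000e-04] [0.2 0.8 5.5] [-0.01 -0.06  0.13]
tcp u,v 517.2681001467896 14.218833557323165 tooly 9.724582370297336
w9 [(-74, 96.5), (-72, 103.2), (-70, 108.7), (-68, 114.8), (-66, 116.6), (-64, 116.7), (-62, 116.8), (-60, 116.8), (-58, 116.9), (-56, 116.8), (-54, 113.9), (-52, 108.0), (-50, 102.2), (-48, 103.8), (-46, 109.4), (-44, 115.3), (-42, 116.7), (-40, 116.6), (-38, 116.6), (-36, 116.7), (-34, 116.8), (-32, 116.7), (-30, 112.7), (-28, 107.4), (-26, 101.9), (-24, 108.7), (-22, 111.9), (-20, 112.5), (-18, 113.1), (-16, 113.8), (-14, 114.4), (-12, 113.8), (-10, 111.1), (-8, 108.6), (-6, 105.7), (-4, 103.0), (-2, 101.2), (0, 112.6), (2, 106.7)]
```

Request:
jog_arm(
  plan=[
    [65,[0,0,0.005],[0,0,0]],
    [65,[0,0,0.012],[0,0,0]],
    [65,[0,0,0.02],[0,0,0]],
    [65,[0,0,0.028],[0,0,0]],
    [65,[0,0,0.036],[0,0,0]],
    [65,[0,0,0.044],[0,0,0]],
    [65,[0,0,0.052],[0,0,0]],
    [65,[0,0,0.06],[0,0,0]],
    [65,[0,0,0.07],[0,0,0]],
    [65,[0,0,0.08],[0,0,0]],
  ],
)

```text
clock: 16.77
position: [507.6, 101.2, 119.4]
ee_rot: [0.765, -0.645, -0.0, 0.0]
contact_force: [-0.4, 0.0, 7.2]
gripper_width: 74.5
grasp_force: 71.1
```

```bash
python3 m.py w10|head -2; python3 p.py w10
```

```text
[507.62 101.2  119.38] [ 7.645e-01 -6.446e-01 -3.000e-04  5.000e-04] [-0.4  0.   7.2] [-0.08  0.07  0.05]
tcp u,v 517.4111768512226 14.221873599739695 tooly 9.72789459572228
w10 [(-74, 105.5), (-72, 111.1), (-70, 116.2), (-68, 116.7), (-66, 116.8), (-64, 116.8), (-62, 116.7), (-60, 116.9), (-58, 116.4), (-56, 112.2), (-54, 107.0), (-52, 101.7), (-50, 105.7), (-48, 111.7), (-46, 116.3), (-44, 116.6), (-42, 116.7), (-40, 116.7), (-38, 116.8), (-36, 116.8), (-34, 116.1), (-32, 111.1), (-30, 106.0), (-28, 104.8), (-26, 110.7), (-24, 111.6), (-22, 112.2), (-20, 112.8), (-18, 113.5), (-16, 113.8), (-14, 111.7), (-12, 109.2), (-10, 106.6), (-8, 104.0), (-6, 101.9), (-4, 98.0), (0, 107.0), (2, 105.7)]
```

Request:
jog_arm(
  plan=[
    [65,[0.01,0,-0.005],[0,0,0]],
    [65,[0.02,0,-0.01],[0,0,0]],
    [65,[0.03,0,-0.01],[0,0,0]],
    [65,[0.04,0,-0.01],[0,0,0]],
    [65,[0.05,0,-0.01],[0,0,0]],
    [65,[0.05,0,-0.01],[0,0,0]],
  ],
)

```text
clock: 17.58
position: [508.2, 98.0, 119.3]
ee_rot: [0.764, -0.645, -0.001, -0.001]
contact_force: [-1.2, 7.4, 1.0]
gripper_width: 74.0
grasp_force: 70.7
```

```bash
python3 m.py w11|head -2; python3 p.py w11
```

```text
[508.16  97.98 119.33] [ 7.642e-01 -6.450e-01 -1.300e-03 -7.000e-04] [-1.2  7.4  1. ] [2.44 0.39 0.01]
tcp u,v 517.4080958871497 10.956392647423314 tooly 9.67448301352888
w11 [(-74, 113.4), (-72, 116.7), (-70, 116.7), (-68, 116.7), (-66, 116.8), (-64, 116.8), (-62, 116.8), (-60, 115.0), (-58, 110.0), (-56, 104.7), (-54, 102.2), (-52, 108.2), (-50, 113.9), (-48, 116.7), (-46, 116.6), (-44, 116.7), (-42, 116.7), (-40, 116.9), (-38, 116.8), (-36, 114.2), (-34, 109.1), (-32, 103.9), (-30, 108.0), (-28, 111.2), (-26, 111.7), (-24, 112.4), (-22, 113.0), (-20, 113.8), (-18, 113.1), (-16, 110.6), (-14, 108.2), (-12, 105.4), (-10, 103.0), (-8, 101.0), (-6, 92.9), (-4, 90.4), (-2, 105.8)]
```

Request:
jog_arm(
  plan=[
    [65,[-0.015,0,0],[0,0,0]],
    [65,[-0.03,0,0.01],[0,0,0]],
    [65,[-0.045,0,0.025],[0,0,0]],
    [65,[-0.045,0,0.05],[0,0,0]],
    [65,[-0.045,0,0.075],[0,0,0]],
    [65,[-0.045,0,0.09],[0,0,0]],
    [65,[-0.03,0,0.09],[0,0,0]],
    [65,[-0.015,0,0.085],[0,0,0]],
    [65,[0,0,0.08],[0,0,0]],
    [65,[0,0,0.08],[0,0,0]],
  ],
)

```text
clock: 18.88
position: [508.0, 95.8, 111.5]
ee_rot: [0.764, -0.645, -0.001, 0.001]
contact_force: [-2.2, 3.8, -1.0]
gripper_width: 74.3
grasp_force: 70.6
```

```bash
python3 m.py w12|head -2; python3 p.py w12
```

```text
[508.05  95.8  111.48] [ 7.642e-01 -6.450e-01 -6.000e-04  1.000e-03] [-2.2  3.8 -1. ] [1.4  0.52 0.02]
tcp u,v 516.9256501253776 8.827237148726866 tooly 9.673943685062959
w12 [(-74, 103.2), (-72, 108.6), (-70, 114.1), (-68, 116.7), (-66, 116.8), (-64, 116.8), (-62, 116.8), (-60, 116.8), (-58, 116.7), (-56, 113.4), (-54, 108.2), (-52, 102.4), (-50, 103.7), (-48, 109.3), (-46, 114.8), (-44, 116.7), (-42, 116.7), (-40, 116.7), (-38, 116.7), (-36, 116.7), (-34, 116.7), (-32, 113.5), (-30, 107.8), (-28, 101.8), (-26, 103.7), (-24, 109.4), (-22, 114.7), (-20, 116.7), (-18, 116.7), (-16, 116.8), (-14, 116.8), (-12, 116.7), (-10, 116.6), (-4, 111.8), (-2, 104.4)]
```

The neighbour is upright again. I'll move back against the notched case and go down.

Request:
jog_arm(
  plan=[
    [65,[-0.01,0,0.01],[0,0,0]],
    [65,[-0.02,0,0.03],[0,0,0]],
    [65,[-0.03,-0.005,0.05],[0,0,0]],
    [65,[-0.04,-0.01,0.07],[0,0,0]],
    [65,[-0.045,-0.015,0.1],[0,0,0]],
    [65,[-0.05,-0.02,0.13],[0,0,0]],
    [65,[-0.052,-0.02,0.16],[0,0,0]],
    [65,[-0.052,-0.02,0.18],[0,0,0]],
    [65,[-0.052,-0.02,0.2],[0,0,0]],
    [65,[-0.052,-0.02,0.2],[0,0,0]],
  ],
)

```text
clock: 20.18
position: [509.9, 101.3, 92.0]
ee_rot: [0.764, -0.645, 0.0, 0.001]
contact_force: [1.8, -4.7, -0.2]
gripper_width: 74.4
grasp_force: 70.9
```

```bash
python3 m.py w13|head -2; python3 p.py w13
```

```text
[509.92 101.25  92.01] [ 7.644e-01 -6.447e-01  1.000e-04  5.000e-04] [ 1.8 -4.7 -0.2] [-1.92 -0.53 -0.07]
tcp u,v 519.6872005954281 13.891221400604323 tooly 9.711784519835708
w13 [(-74, 96.6), (-72, 96.5), (-70, 102.8), (-68, 108.0), (-66, 113.2), (-64, 116.6), (-62, 116.7), (-60, 116.8), (-58, 116.8), (-56, 116.8), (-54, 116.7), (-52, 114.7), (-50, 109.1), (-48, 103.5), (-46, 102.6), (-44, 107.9), (-42, 113.5), (-40, 116.6), (-38, 116.7), (-36, 116.7), (-34, 116.7), (-32, 116.7), (-30, 116.7), (-28, 115.3), (-26, 109.1), (-24, 103.6), (-22, 102.8), (-20, 108.1), (-18, 113.5), (-16, 116.6), (-14, 116.7), (-12, 116.7), (-10, 116.7), (-8, 116.8), (-6, 116.7), (-4, 116.4), (0, 114.2), (2, 112.1), (38, 116.9), (40, 116.7), (42, 116.6), (44, 116.3)]
```

Request:
jog_arm(
  plan=[
    [65,[0.005,0,0.03],[0,0,0]],
    [65,[0.005,0,0.06],[0,0,0]],
    [65,[0.005,0,0.09],[0,0,0]],
    [65,[0.005,0,0.12],[0,0,0]],
    [65,[0.005,0,0.15],[0,0,0]],
    [65,[0.005,0,0.18],[0,0,0]],
    [65,[0.005,0,0.21],[0,0,0]],
    [65,[0.005,0,0.235],[0,0,0]],
    [65,[0.005,0,0.255],[0,0,0]],
    [65,[0.005,0,0.255],[0,0,0]],
  ],
)

```text
clock: 21.48
position: [510.0, 101.5, 67.4]
ee_rot: [0.764, -0.645, -0.0, -0.0]
contact_force: [-1.6, -2.2, 7.8]
gripper_width: 73.9
grasp_force: 71.5
```

```bash
python3 m.py w14|head -2; python3 p.py w14
```

```text
[510.05 101.5   67.37] [ 7.645e-01 -6.447e-01 -1.000e-04 -1.000e-04] [-1.6 -2.2  7.8] [-1.22  0.39 -0.06]
tcp u,v 519.8552008114791 14.110140042340888 tooly 9.717461932332938
w14 [(-74, 96.7), (-72, 96.6), (-70, 102.6), (-68, 107.6), (-66, 113.2), (-64, 116.6), (-62, 116.7), (-60, 116.7), (-58, 116.8), (-56, 116.7), (-54, 116.8), (-52, 115.0), (-50, 109.3), (-48, 103.7), (-46, 102.4), (-44, 107.9), (-42, 113.3), (-40, 116.7), (-38, 116.7), (-36, 116.7), (-34, 116.7), (-32, 116.7), (-30, 116.7), (-28, 115.7), (-26, 108.7), (-24, 103.9), (-22, 102.5), (-20, 107.8), (-18, 113.2), (-16, 116.6), (-14, 116.7), (-12, 116.7), (-10, 116.7), (-8, 116.7), (-6, 116.7), (-4, 116.2), (2, 104.3), (4, 107.6), (6, 113.1), (8, 116.5), (10, 116.8), (12, 116.8), (14, 116.8), (16, 116.8), (18, 116.8), (20, 116.2), (28, 108.1), (30, 111.5), (32, 100.5), (34, 100.2), (36, 100.2), (38, 100.1)]
```

Request:
jog_arm(
  plan=[
    [65,[0,0,0.01],[0,0,0]],
    [65,[0,0,0.02],[0,0,0]],
    [65,[0,0,0.02],[0,0,0]],
    [65,[0,0,0.02],[0,0,0]],
  ],
)

```text
clock: 22.02
position: [510.1, 101.5, 67.3]
ee_rot: [0.765, -0.645, 0.0, -0.0]
contact_force: [-6.1, -3.0, 19.8]
gripper_width: 74.4
grasp_force: 72.9
```

Request:
jog_arm(
  plan=[
    [65,[0.002,0,-0.015],[0,0,0]],
    [74,[0.002,0,-0.015],[0,0,0]],
    [85,[0.002,0,-0.015],[0,0,0]],
    [85,[0.002,0,-0.015],[0,0,0]],
    [85,[0.002,0,-0.015],[0,0,0]],
    [85,[0.002,0,-0.015],[0,0,0]],
  ],
)

```text
clock: 22.78
position: [510.1, 101.2, 66.0]
ee_rot: [0.764, -0.645, -0.0, 0.0]
contact_force: [-0.2, -0.7, 0.0]
gripper_width: 84.9
grasp_force: 0.0
```

Request:
jog_arm(
  plan=[
    [85,[0,0,-0.1],[0,0,0]],
    [85,[0,0,-0.3],[0,0,0]],
    [85,[0,0,-0.6],[0,0,0]],
    [85,[0,0,-1.0],[0,0,0]],
    [85,[0,0,-1.0],[0,0,0]],
  ],
)

```text
clock: 23.4
position: [512.4, 102.0, 170.5]
ee_rot: [0.765, -0.644, 0.002, -0.004]
contact_force: [-0.6, -0.5, -0.5]
gripper_width: 85.1
grasp_force: 0.0
```

Request:
jog_arm(
  plan=[
    [85,[-0.2,0,-0.3],[0,0,0]],
    [85,[-0.5,0,-0.6],[0,0,0]],
    [85,[-0.8,0,-0.8],[0,0,0]],
    [85,[-0.8,0,-0.8],[0,0,0]],
    [85,[-0.8,0,-0.8],[0,0,0]],
  ],
)

```text
clock: 24.02
position: [495.9, 179.4, 245.2]
ee_rot: [0.764, -0.645, -0.001, 0.001]
contact_force: [0.2, -0.1, 0.1]
gripper_width: 85.1
grasp_force: 0.0
```

```bash
python3 m.py w15|head -2; python3 p.py w15
python3 - <<'E'
from h import *
a=get_image("wrist")["img"];b=get_image("scene")["img"]
c=cv2.resize(b[140:260,190:330],(448,384),interpolation=cv2.INTER_CUBIC)
cv2.imwrite("pics/fin.png",cv2.resize(np.hstack([a,c]),(800,320))[...,::-1])
E
```

```text
[495.92 179.38 245.24] [ 7.644e-01 -6.448e-01 -5.000e-04  1.000e-03] [ 0.2 -0.1  0.1] [-0.03  0.02  0.01]
tcp u,v 519.0536363581236 93.25919865500825 tooly 9.706032704375685
w15 [(-52, 111.4), (-50, 110.1), (-48, 105.1), (-46, 101.7), (-44, 106.9), (-42, 112.9), (-40, 116.6), (-38, 116.5), (-36, 116.7), (-34, 116.8), (-32, 116.6), (-30, 116.7), (-28, 115.2), (-26, 110.6), (-24, 105.4), (-22, 102.3), (-20, 108.4), (-18, 113.0), (-16, 116.8), (-14, 116.6), (-12, 116.6), (-10, 116.8), (-8, 116.8), (-6, 116.7), (-4, 115.0), (-2, 109.8), (0, 105.0), (2, 101.6), (4, 106.7), (6, 112.8), (8, 116.9), (10, 117.0), (12, 116.9), (14, 116.9), (16, 116.9), (18, 117.1), (20, 116.1), (22, 111.0), (24, 105.6), (26, 100.9), (28, 104.7), (30, 100.6), (32, 115.7), (34, 101.0), (36, 115.7), (38, 105.6), (40, 104.7), (42, 104.1), (44, 107.0), (46, 100.9), (48, 100.9)]
```

View pics/fin.png

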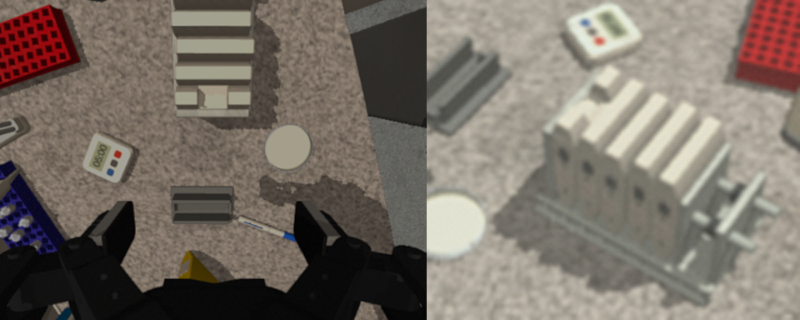

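The wrist view (left) shows five crests in an even row, with the notched case at (213,97) and the spare next to it at (213,72). The scene crop (right) shows all five upright and the stand empty. One last level check on the notched case, then I'll hand in.

Run:
```python
from h import *
P=np.load("w15.npy").reshape(-1,3);P=P[~np.isnan(P[:,0])]
r=np.radians(9.7);u=P[:,0]*np.cos(r)+P[:,1]*np.sin(r);v=-P[:,0]*np.sin(r)+P[:,1]*np.cos(r)
m=((abs(u-519)>20)&(abs(u-519)<35))&(P[:,2]>95)
z=[float(np.median(P[m&(v>=b)&(v<b+2),2]).round(1)) for b in range(26,54,2)];print(z)
if min(z[4:8])>115.5: print(job_done())
```

```text
[101.7, 107.0, 113.7, 116.5, 116.8, 116.6, 116.6, 116.6, 116.6, 114.9, 109.2, 104.0, 100.0, 100.8]
the job is handed in; nothing more can be done
None
```

The spare case is fully home between the notched case and its spring-side neighbour, on the rack floor, level with the others and handed in. On the way in the neighbour leaned about 18°, but a sideways nudge set it upright again. The dish, timer, pen and yellow look-alikes were not touched.

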